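# Test two sleeves on a gauge pin and sort them by fit

### The job

Try the two square steel sleeves one after the other on the level gauge pin: take a sleeve off the free-turning turntable and push it along the pin as far as it will go. If it slides fully home against the shoulder, lay it flat in the square tray; if it stops short at the pin's step, lay it flat in the round pan. Set it down on the bottom of its tray rather than dropping it, sort it before you take the second, and leave the marker, pen and spanner where they lie.

Things in the scene. Friction and masses are not known exactly. Their poses are not given: they have to be found in the camera images.
- sleeve_a: square-sided steel sleeve, 44x44 mm, 70 mm long over the round collars (41 mm across, 8 mm long) at its ends, 0.2 to 0.45 kg, lying flat with its through bore level; ends alike. One sleeve has a 28.5 mm bore, the other a 21 mm bore; outsides are the same, so try them on the pin. Origin: centre of the underside, 22 mm below the bore axis; x along the bore, z up
- sleeve_b: same as sleeve_a to look at and with the same frame; the two lie parallel, side by side, about 90 mm apart on the turntable
- sleeve_a_mid (a point): point on the bore axis at mid-length of the sleeve, 35 mm from each end and 22 mm from each flat side
- sleeve_b_mid (a point): point on the bore axis at mid-length of the sleeve, 35 mm from each end and 22 mm from each flat side
- turntable: low round turntable, fixed foot, with an aluminium disc 176 mm across whose flat top is 35 mm above the worktop and which spins freely when touched; origin on the axis at worktop height
- gauge_stand: stand with a level gauge pin: base plate 150x100x12 mm (x -95 to +55 mm from the origin) and an upright 64 mm wide, 98 mm high. Origin at worktop height. The pin points along the stand's -x (roughly to the robot), axis 72 mm above the worktop. From its tip: nose 16 mm thick, 22 mm long; flat step; gauge part 26 mm thick, 28 mm long, front edge bevelled; shoulder 48 mm across
- pin_root (a point): centre of the shoulder face, on the pin axis; axes as the stand; the tip of the pin is at x = -0.050 and the step at x = -0.028
- pin_home (a point): on the pin axis 35 mm in front of the shoulder: where the middle of a sleeve is when it is fully home
- pin_stop (a point): on the pin axis 63 mm in front of the shoulder: where the middle of a sleeve is when its end rests against the step
- square_tray: fixed shallow steel tray, square, 130x130 mm outside, 28 mm high, walls 3 mm, floor about 3 mm above the worktop; origin at the centre of its underside. It and the round pan may change places
- round_pan: fixed shallow round steel pan, 140 mm across, 28 mm high, walls 3 mm, floor about 4 mm above the worktop; origin at the centre of its underside
- marker: bystander: marker pen 135 mm long lying on the worktop
- pen: bystander: slim pen 140 mm long lying between tray and pan
- spanner: bystander: 178 mm combination spanner lying on the worktop
Not all that is in view belongs to the job. What is shaped like the sleeve_a but green is not meant.

How it is judged (in metres and radians):
On the way, in this order (a step that is already met when the one before it is completed fails the run):
1. one of the sleeves has been pushed along the pin as far as it goes (the wide one within 5 mm of fully home, the narrow one within 7 mm of the step) (((distance between sleeve_a_mid and pin_stop below 0.007 m and angle between the x axis of sleeve_a and the x axis of gauge_stand, either way round below 0.15 rad) or (distance between sleeve_b_mid and pin_home below 0.005 m and angle between the x axis of sleeve_b and the x axis of gauge_stand, either way round below 0.12 rad))), for 0.1 s.
2. that sleeve is lowered to the bottom of its own tray while still held (((horizontal distance between sleeve_a_mid and round_pan below 0.045 m and height (world z) of sleeve_a_mid below 0.034 m and angle between sleeve_a's own x axis and vertical between 1.4 and 1.74 rad and contact force between the fingers and sleeve_a above 0.5 N) or (x of sleeve_b_mid in the frame of square_tray between -0.05 and 0.05 m and y of sleeve_b_mid in the frame of square_tray between -0.05 and 0.05 m and height (world z) of sleeve_b_mid below 0.034 m and angle between sleeve_b's own x axis and vertical between 1.4 and 1.74 rad and contact force between the fingers and sleeve_b above 0.5 N))), for 0.05 s.
3. with the first one lying in its tray, the other sleeve has been pushed along the pin as far as it goes (((horizontal distance between sleeve_a_mid and round_pan below 0.045 m and height (world z) of sleeve_a_mid below 0.034 m and angle between sleeve_a's own x axis and vertical between 1.4 and 1.74 rad and distance between sleeve_b_mid and pin_home below 0.005 m and angle between the x axis of sleeve_b and the x axis of gauge_stand, either way round below 0.12 rad) or (x of sleeve_b_mid in the frame of square_tray between -0.05 and 0.05 m and y of sleeve_b_mid in the frame of square_tray between -0.05 and 0.05 m and height (world z) of sleeve_b_mid below 0.034 m and angle between sleeve_b's own x axis and vertical between 1.4 and 1.74 rad and distance between sleeve_a_mid and pin_stop below 0.007 m and angle between the x axis of sleeve_a and the x axis of gauge_stand, either way round below 0.15 rad))), for 0.1 s.
4. the second sleeve is lowered to the bottom of its own tray while still held (((horizontal distance between sleeve_a_mid and round_pan below 0.045 m and height (world z) of each of sleeve_a_mid, sleeve_b_mid below 0.034 m and angle between sleeve_a's own x axis and vertical between 1.4 and 1.74 rad and x of sleeve_b_mid in the frame of square_tray between -0.05 and 0.05 m and y of sleeve_b_mid in the frame of square_tray between -0.05 and 0.05 m and angle between sleeve_b's own x axis and vertical between 1.4 and 1.74 rad and contact force between the fingers and sleeve_a above 0.5 N) or (horizontal distance between sleeve_a_mid and round_pan below 0.045 m and height (world z) of each of sleeve_a_mid, sleeve_b_mid below 0.034 m and angle between sleeve_a's own x axis and vertical between 1.4 and 1.74 rad and x of sleeve_b_mid in the frame of square_tray between -0.05 and 0.05 m and y of sleeve_b_mid in the frame of square_tray between -0.05 and 0.05 m and angle between sleeve_b's own x axis and vertical between 1.4 and 1.74 rad and contact force between the fingers and sleeve_b above 0.5 N))), for 0.05 s.
At the end, for the whole second after the job is handed in: The sleeve that goes fully home lies flat on the floor of the square tray (middle within 50 mm of its centre each way), the other flat on the floor of the round pan (within 45 mm of its centre), middles under 31 mm above the worktop, bores level within 10 degrees, at rest (horizontal distance between sleeve_a_mid and round_pan below 0.045 m and height (world z) of each of sleeve_a_mid, sleeve_b_mid below 0.031 m and angle between sleeve_a's own x axis and vertical between 1.4 and 1.74 rad and x of sleeve_b_mid in the frame of square_tray between -0.05 and 0.05 m and y of sleeve_b_mid in the frame of square_tray between -0.05 and 0.05 m and angle between sleeve_b's own x axis and vertical between 1.4 and 1.74 rad and linear speed of each of sleeve_a, sleeve_b below 0.02 m/s); the robot touches nothing.
It fails at once if the marker is shifted by more than 40 mm (distance of marker from where it was at the start of the episode above 0.04 m).
It fails at once if the pen is shifted by more than 40 mm (distance of pen from where it was at the start of the episode above 0.04 m).
It fails at once if the spanner is shifted by more than 40 mm (distance of spanner from where it was at the start of the episode above 0.04 m).
It also fails if it takes over 72 s, if anything falls off the work surface, if the arm or the gripper's body presses on something with over 40 N, if the wrist force passes 120 N, or if a joint passes its speed limit or range.

### The arm

A 6-joint arm with a two-finger parallel gripper is mounted at the origin on a cart in front of the work surface, level with it; the furniture and walls round the work are solid. World frame = base frame: x ahead of the robot, y to its left, z up, the work surface at z = 0. Lengths are in mm, angles in rad, forces in N, time in s.
With the tool pointing down it reaches from about 275 to 750 mm from the base axis. Payload 10.2 kg.
Tool frame: the origin (TCP) lies between the finger pads; the fingertips stand 11 mm ahead of it and the grasp point (between the pads) lies 8 mm behind it; z points along the fingers, y is the line along which they close (so a half turn about z gives the same grasp; the last joint's range is limited). The gripper opens to 85 mm and grips with 20 to 120 N. Pads are 22 mm wide; open, the fingers measure 114 mm over their backs; the gripper's body (76 mm by 85 mm) begins 54 mm behind the grasp point. The pads swing forward as they close: fully open they stand 13 mm farther back than shut.
Start: joints at [0.893, 0.313, 1.498, -0, 1.331, -0.223], TCP at [230.636, 471.633, 242.294] pointing down, gripper open.
Joint ranges: [-2.94, 2.94], [-0.97, 2.17], [0.19, 2.56], [-1.23, 4.37], [0.02, 3.11], [-2.88, 2.88]. Speed limits (rad/s): [2.39, 2.39, 3.01, 3.14, 3.14, 3.14].

### API

Orientations are given as a unit quaternion [w, x, y, z].
In Python, from rig import sense, eyes, finish_job gives the robot as it stands.
- The arm moves only by the shell command python3 -m jog 'ROWS' [FORCE]. ROWS is JSON, a list of rows, each a list of 7 numbers: the shift along the tool's x, y, z in m, then the turn, a rotation vector about the tool's x, y, z in rad, then the finger opening in m, from 0 to 0.0854. In form: [[dx, dy, dz, rx, ry, rz, gripper], ...]. A call has 1 to 5 rows; each row shifts and turns the commanded pose from where the row before left it, along the tool's axes as they then stand; what a row does not reach is not made up. A row lasts 1/10 s, in which the tool goes at most 50 mm and 8.59 degrees, less where a joint would pass 70% of its speed; a pose out of reach is approached as far as the arm can. A call is refused whole if a number of a shift passes 0.05 or a number of a turn 0.15, either way. A call with a gripper value outside its range is refused whole. The fingers move at their own pace and stop on an object; FORCE is the grip in N (left out, the last holds). Time passes only in rows, so rows that do not move let the fingers close. It gives the time, the measured TCP pose, the force, the opening and the grip force at its end, in the units of the state.
- sense(): the state, without advancing time (a new reading comes with each control period).
- eyes.capture(name): name is "scene" or "top" or "wrist"; returns the picture (400x640x3 uint8, red, green, blue); there is no depth.
- eyes.calibration(name): a dict with "fx", "fy", "cx", "cy" (pixels), "cam_to_world" (4x4, takes a point from camera to world coordinates); the wrist camera has in their place "mount" (4x4, takes a point from camera to tool coordinates, whose origin is the TCP and whose axes are the flange's). Camera axes: x right, y down, z forward; pixel columns grow to the right and rows downward; lengths in mm; the calibration is good to about 2 mm. A picture is of the moment at which its call begins: read the wrist's pose just before it. calibration takes no time and is no camera call.
- finish_job(): hands the job in; it is judged then, once.
The state is a dict: "time_s": time; "joints": joint angles; "dq": joint speeds; "tau": joint torques, N m; "eef_pos": TCP position; "ee_rot": TCP orientation; "force": force on the tool from outside, world axes, zero at the start; "wrist_torque": the same for the moment, N m; "grip_width": opening from 0.0 (shut) to 1.0 (fully open); "grip_force": force on a finger pad.
Only numpy, scipy, OpenCV 4.12 (cv2) and the standard library are available. Lean on these libraries where they do the work, as an engineer would, in place of code of your own. Each camera call takes 0.05 s, during which the arm holds its last target. There are 200 camera calls.

## Working session

There is one attempt and no reset: what is moved stays moved. The work goes in short steps, Python scripts to look and compute and a shell command to move; the robot and the scene stay as the last step left them, time stands still between calls to the robot, and variables do not carry over. Pictures are saved under pics/ and viewed, at most 12 in all, crops included, and the job is handed in when it is done.

```bash
ls; mkdir -p pics
python3 - <<'E'
from rig import sense, eyes
import cv2,numpy as np
s=sense();print(s)
for n in("top","scene"):
    c=eyes.calibration(n);print(n,c)
    cv2.imwrite(f"pics/{n}0.png",cv2.cvtColor(eyes.capture(n),cv2.COLOR_RGB2BGR))
print(eyes.calibration("wrist"))
E
```

```text
pics
{'time_s': 0.0, 'joints': array([ 8.92619648e-01,  3.13429546e-01,  1.49844749e+00, -4.68172915e-05,
        1.33099259e+00, -2.23408161e-01]), 'dq': array([-0.00026072, -0.00073223,  0.00118907, -0.00020542, -0.00197085,
       -0.00089607]), 'tau': array([-4.89260201e-04, -4.12271440e+01, -2.59747106e+01, -2.30130063e-04,
        4.17079747e-03,  3.97808583e-05]), 'eef_pos': array([230.47373381, 471.42982442, 241.74161453]), 'ee_rot': array([-2.57712172e-04,  2.25424410e-01,  9.74260451e-01, -5.84610605e-04]), 'force': array([-0.05214817, -0.03089654,  0.51372844]), 'wrist_torque': array([-0.0106438 , -0.01063801,  0.0549107 ]), 'grip_force': 0.0, 'grip_width': 1.002370203068782}
top {'fx': 461.1795957044707, 'fy': 461.1795957044707, 'cx': 316.20196791830335, 'cy': 204.99037913796758, 'cam_to_world': array([[-2.94670197e-03, -9.93796754e-01,  1.11172518e-01,
         4.11400259e+02],
       [-9.99693107e-01,  1.93023764e-04, -2.47720507e-02,
        -3.73043867e+01],
       [ 2.45969246e-02, -1.11211396e-01, -9.93492333e-01,
         1.34612533e+03],
       [ 0.00000000e+00,  
[... 276 characters left out ...]
4.45658710e-01, -5.53635537e-01,  7.03474240e-01,
        -7.78973181e+02],
       [-1.86216209e-02, -7.79923264e-01, -6.25598064e-01,
         7.42269332e+02],
       [ 0.00000000e+00,  0.00000000e+00,  0.00000000e+00,
         1.00000000e+00]])}
{'fx': 298.7392831501768, 'fy': 298.7392831501768, 'cx': 315.5445003089055, 'cy': 198.30576038769786, 'mount': array([[-7.56328139e-04, -9.48345772e-01, -3.17237646e-01,
         8.22442983e+01],
       [ 9.99999695e-01, -6.54647034e-04, -4.27112490e-04,
         3.23185985e-02],
       [ 1.97371640e-04, -3.17237873e-01,  9.48345978e-01,
        -1.32631686e+02],
       [ 0.00000000e+00,  0.00000000e+00,  0.00000000e+00,
         1.00000000e+00]])}
```

View pics/top0.png

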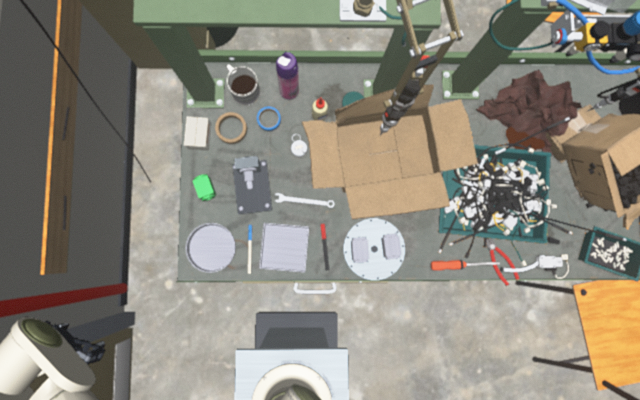

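View pics/scene0.png

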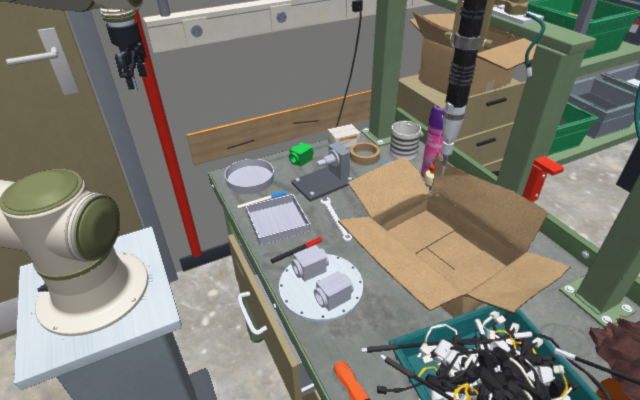

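The top view shows the pan at (211,247), square tray (285,247), pen (250,249), marker (325,247), turntable (374,249) with sleeves at about (360,249) and (391,246), stand base (252,185), spanner (305,201) and the green decoy (204,187). The scene view agrees: the pin points toward the robot.

```bash
cat > h.py <<'E'
from rig import sense, eyes
import cv2,numpy as np
from scipy.spatial.transform import Rotation as R
def cam(n,s=None):
    c=eyes.calibration(n)
    if n=="wrist":
        s=s or sense(); T=np.eye(4);q=s["ee_rot"];T[:3,:3]=R.from_quat([q[1],q[2],q[3],q[0]]).as_matrix();T[:3,3]=s["eef_pos"]
        c["cam_to_world"]=T@c["mount"]
    return c
def unproj(c,u,v,z):
    M=c["cam_to_world"];d=M[:3,:3]@[(u-c["cx"])/c["fx"],(v-c["cy"])/c["fy"],1]
    return M[:3,3]+d*(z-M[2,3])/d[2]
def proj(c,P):
    M=np.linalg.inv(c["cam_to_world"]);p=M[:3,:3]@np.asarray(P)+M[:3,3]
    return np.array([c["fx"]*p[0]/p[2]+c["cx"],c["fy"]*p[1]/p[2]+c["cy"]])
def snap(n,name):
    s=sense();c=cam(n,s);im=eyes.capture(n);np.savez(f"pics/{name}.npz",im=im,M=c["cam_to_world"]);cv2.imwrite(f"pics/{name}.png",cv2.cvtColor(im,cv2.COLOR_RGB2BGR));return c,im
def st():
    s=sense();q=s["ee_rot"];m=R.from_quat([q[1],q[2],q[3],q[0]]).as_matrix()
    print("t",s["time_s"],"pos",s["eef_pos"].round(1),"tool x",m[:,0].round(3),"y",m[:,1].round(3),"z",m[:,2].round(3),"F",s["force"].round(1),"w",round(s["grip_width"],3),"gf",s["grip_force"],"q6",s["joints"].round(2))
E
python3 - <<'E'
from h import *
c=cam("top")
for n,u,v,z in [("pan",211,247,28),("tray",285,247,28),("pen",250,249,4),("tt",374,249,35),("s1",360,249,79),("s2",391,246,79),("pintip",248,188,72),("upr",247,163,98),("span",305,201,5),("green",204,187,40),("marker",325,247,8)]:print(n,unproj(c,u,v,z).round(0))
st()
E
```

```text
pan [439. 228.  28.]
tray [439.  19.  28.]
pen [434. 121.   4.]
tt [ 432. -234.   35.]
s1 [ 432. -189.   79.]
s2 [ 440. -274.   79.]
pintip [602. 121.  72.]
upr [667. 121.  98.]
span [573. -38.   5.]
green [609. 249.  40.]
marker [439. -96.   8.]
t 0.1 pos [230.5 471.4 241.8] tool x [-0.898  0.439  0.   ] y [ 0.439  0.898 -0.001] z [-0.001 -0.001 -1.   ] F [ 0.7 -0.4 -0.3] w 0.999 gf 0.0 q6 [ 0.89  0.31  1.5   0.    1.33 -0.22]
```

Run:
```python
import cv2
im=cv2.imread('pics/top0.png')[110:290,170:430]
cv2.imwrite('pics/topc.png',cv2.resize(im,None,fx=3,fy=3,interpolation=cv2.INTER_CUBIC))
```

```text
(no output)
```

View pics/topc.png

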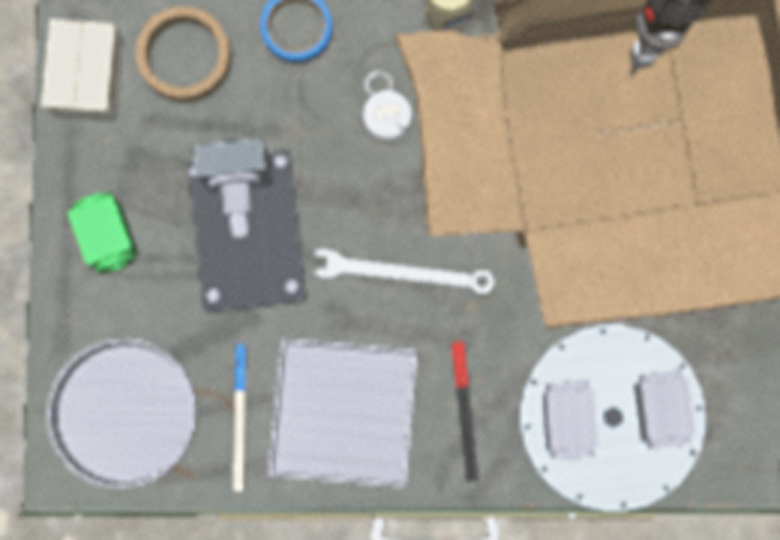

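```bash
python3 -m jog '[[-0.045,-0.015,-0.004,0,0,0,0.07],[-0.045,-0.015,-0.004,0,0,0,0.07],[-0.045,-0.015,-0.004,0,0,0,0.07],[-0.045,-0.015,-0.004,0,0,0,0.07],[-0.045,-0.015,-0.004,0,0,0,0.07]]' 
python3 -m jog '[[-0.045,-0.015,0,0,0,0,0.07],[-0.045,-0.015,0,0,0,0,0.07],[-0.045,-0.015,0,0,0,0,0.07],[-0.045,-0.015,0,0,0,0,0.07],[-0.045,-0.015,0,0,0,0,0.07]]' 
python3 -m jog '[[0,0,0,0,0,-0.114,0.07],[0,0,0,0,0,-0.114,0.07],[0,0,0,0,0,-0.114,0.07],[0,0,0,0,0,-0.114,0.07],[0,0,0,0,0,0,0.07]]'
python3 - <<'E'
from h import *
st();snap("wrist","w1")
E
```

```text
time_s: 0.6
eef_pos: [400.8, 303.8, 262.3]
ee_rot: [-0.0, 0.225, 0.974, -0.0]
force: [1.0, 1.9, -1.2]
grip_width: 0.819
grip_force: 0.0
time_s: 1.1
eef_pos: [570.0, 137.5, 262.0]
ee_rot: [-0.0, 0.226, 0.974, -0.0]
force: [-0.0, 0.3, 0.8]
grip_width: 0.822
grip_force: 0.0
time_s: 1.6
eef_pos: [568.9, 139.2, 261.9]
ee_rot: [-0.0, -0.001, 1.0, -0.0]
force: [0.1, 0.6, 0.6]
grip_width: 0.82
grip_force: 0.0
t 1.6 pos [568.9 139.2 261.9] tool x [-1.    -0.002  0.001] y [-0.002  1.    -0.   ] z [-0.001 -0.    -1.   ] F [0.1 0.6 0.6] w 0.82 gf 0.0 q6 [ 0.04  0.44  1.27  0.    1.44 -1.53]
```

View pics/w1.png

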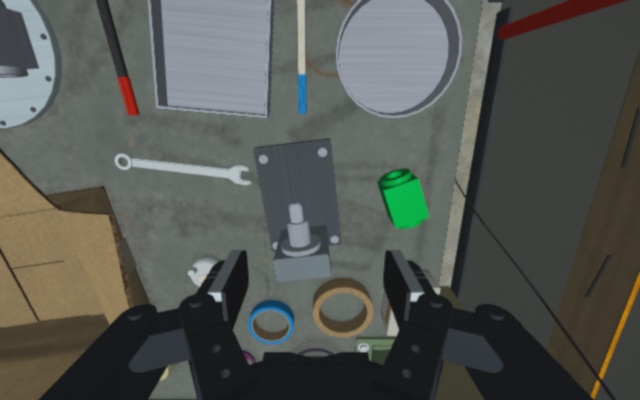

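The wrist view shows the pin from its tip near (295,204) to the shoulder near (300,243), and the base plate's near edge from (256,147) to (331,139). I'll enlarge it for precise edges.

Run:
```python
import cv2
im=cv2.imread('pics/w1.png')[130:290,240:360]
cv2.imwrite('pics/w1c.png',cv2.resize(im,None,fx=3.7,fy=3.7,interpolation=cv2.INTER_CUBIC))
```

```text
(no output)
```

View pics/w1c.png

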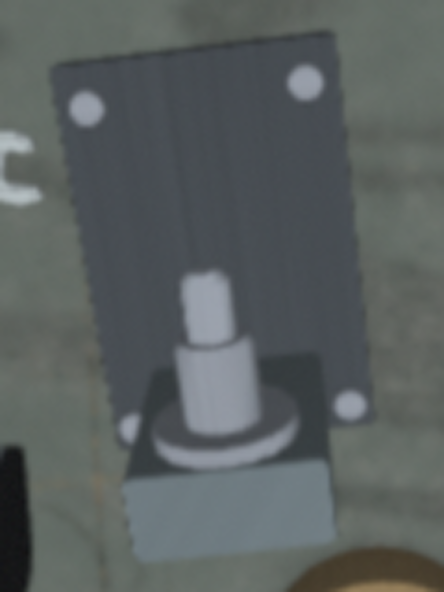

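```bash
cat > fit.py <<'E'
from h import *
from scipy.optimize import least_squares
d=np.load('pics/w1.npz');c=eyes.calibration("wrist");c["cam_to_world"]=d["M"]
obs=[((-95,-50,12),(52,66)),((-95,50,12),(335,33)),((55,50,12),(374,420)),((55,-50,12),(118,445))]
pin=[(-50,(204.5,281)),(-28,(211.5,342)),(0,(224,423))]
f=lambda p:np.array(p)/3.7+[240,130]-.35
def res(p,full=False):
    x,y,a,xr=p;r=[]
    W=lambda q:np.array([x+np.cos(a)*q[0]-np.sin(a)*q[1],y+np.sin(a)*q[0]+np.cos(a)*q[1],q[2]])
    for q,o in obs:r+=list(proj(c,W(q))-f(o))
    for q,o in pin:
        e=proj(c,W((xr+q,0,72)))-f(o);r+=[e[0],e[1]*.5]
    return np.array(r)
s=least_squares(res,[640,121,.08,20]);x,y,a,xr=s.x
print(s.x,res(s.x).round(1))
for n,q in(("root",0),("home",-35),("step",-28),("stop",-63),("tip",-50)):print(n,x+np.cos(a)*(xr+q),y+np.sin(a)*(xr+q))
E
python3 fit.py
```

```text
[6.33944987e+02 1.19359721e+02 1.12725059e-01 1.82126990e+01] [-1.1 -0.7  0.4 -0.6 -0.1  0.9 -0.4  1.1  0.  -0.4  0.6  0.2  0.3 -0.1]
root 652.0420944096261 121.40840358946639
home 617.2642304671033 117.4713768438919
step 624.2198032556079 118.2587821930068
stop 589.441939313085 114.32175544743231
tip 602.3594316345934 115.78407966721711
```

```bash
python3 -m jog '[[0.02,-0.045,0,0,0,0,0.07],[0.02,-0.045,0,0,0,0,0.07],[0.02,-0.045,0,0,0,0,0.07],[0.02,-0.045,0,0,0,0,0.07],[0.02,-0.045,0.01,0,0,0,0.07]]' >/dev/null
python3 -m jog '[[0.02,-0.045,0.02,0,0,0,0.07],[0.02,-0.045,0.02,0,0,0,0.07],[0.01,-0.035,0.03,0,0,0,0.07],[0,0,0,0,0,0,0.07],[0,0,0,0,0,0,0.07]]'
python3 - <<'E'
from h import *
st();snap("wrist","w2")
E
```

```text
time_s: 2.65
eef_pos: [421.7, -205.7, 184.5]
ee_rot: [-0.0, 0.001, 1.0, 0.0]
force: [-0.0, 1.0, 0.1]
grip_width: 0.821
grip_force: 0.0
t 2.65 pos [ 421.7 -205.7  184.5] tool x [-1.     0.003  0.001] y [0.003 1.    0.001] z [-0.001  0.001 -1.   ] F [-0.   1.   0.1] w 0.821 gf 0.0 q6 [-0.7   0.25  1.74  0.    1.15 -2.27]
```

View pics/w2.png

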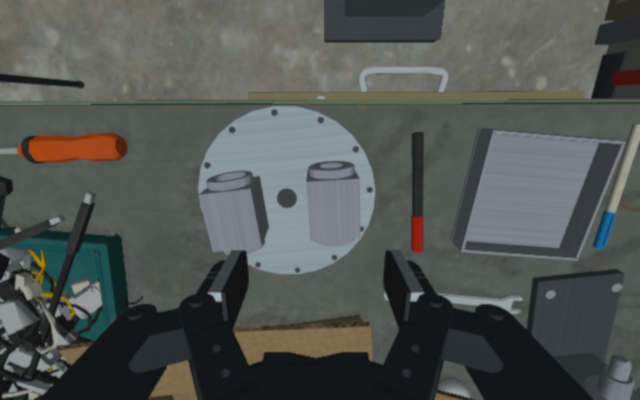

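The sleeves are at about (235,210) and (333,205), with the disc's centre hub at (287,198). I'll zoom in for the corners.

Run:
```python
import cv2
im=cv2.imread('pics/w2.png')[150:270,190:380]
cv2.imwrite('pics/w2c.png',cv2.resize(im,None,fx=4,fy=4,interpolation=cv2.INTER_CUBIC))
```

```text
(no output)
```

View pics/w2c.png

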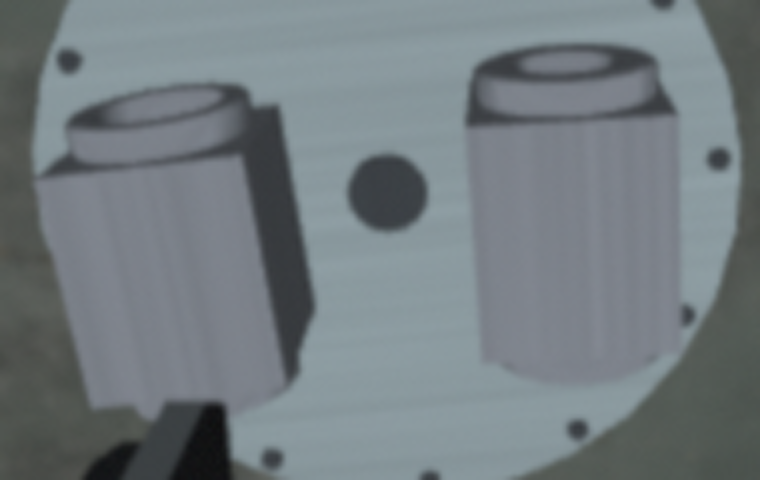

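Run:
```python
from h import *
from scipy.optimize import least_squares
d=np.load('pics/w2.npz');c=eyes.calibration("wrist");c["cam_to_world"]=d["M"]
Q=[(-27,-22),(-27,22),(27,-22),(27,22)]
for n,o in(("R",[(468,125),(676,114),(484,360),(682,352)]),("L",[(38,178),(243,153),(93,408),(288,382)])):
    o=np.array(o)/4+[190,150]-.4
    def r(p):
        a=p[2];return np.concatenate([proj(c,(p[0]+np.cos(a)*q[0]-np.sin(a)*q[1],p[1]+np.sin(a)*q[0]+np.cos(a)*q[1],79))-k for q,k in zip(Q,o)])
    s=least_squares(r,[430,-200,.05]);print(n,s.x,r(s.x).round(1))
print(unproj(c,190+388/4,150+192/4,35))
```

```text
R [ 4.29671636e+02 -1.89676798e+02  5.49076414e-02] [-0.6  0.1  0.8 -0.2 -0.4  0.4  0.1 -0.2]
L [ 4.39098865e+02 -2.78175356e+02  1.16700820e-01] [-0.6 -0.2  0.   0.   0.4 -0.5  0.2  0.7]
[ 433.32781122 -233.77883253   35.        ]
```

```bash
python3 -m jog '[[-0.008,0.016,0,0,0,-0.09,0.07],[0,0,0.04,0,0,0,0.07],[0,0,0.04,0,0,0,0.07],[0,0,0.03,0,0,0,0.07],[0,0,0.022,0,0,0,0.07]]' 
python3 -m jog '[[0,0,0,0,0,0,0.07],[0,0,0,0,0,0,0.06],[0,0,0,0,0,0,0.05],[0,0,0,0,0,0,0.038],[0,0,0,0,0,0,0.038]]' 60
python3 -m jog '[[0,0,0,0,0,0,0.038],[0,0,0,0,0,0,0.038],[0,0,0,0,0,0,0.038]]' 60
python3 -c 'from h import *;st()'
```

```text
time_s: 3.2
eef_pos: [430.4, -188.1, 51.8]
ee_rot: [0.0, -0.046, 0.999, 0.0]
force: [0.0, -0.6, -0.7]
grip_width: 0.815
grip_force: 0.0
time_s: 3.7
eef_pos: [430.8, -189.7, 54.5]
ee_rot: [0.001, -0.046, 0.999, -0.001]
force: [0.1, 2.7, 8.7]
grip_width: 0.51
grip_force: 60.2
time_s: 4.0
eef_pos: [430.8, -189.7, 54.5]
ee_rot: [0.001, -0.046, 0.999, -0.001]
force: [-0.1, 2.6, 8.5]
grip_width: 0.505
grip_force: 60.2
t 4.0 pos [ 430.8 -189.7   54.5] tool x [-0.996 -0.091 -0.003] y [-0.091  0.996 -0.002] z [ 0.003 -0.002 -1.   ] F [-0.1  2.6  8.5] w 0.505 gf 60.166670554317534 q6 [-0.66  0.45  1.87  0.    0.82 -2.33]
```

```bash
python3 -m jog '[[0,0,-0.01,0,0,0,0.038],[0,0,-0.02,0,0,0,0.038],[0,0,-0.018,0,0,0,0.038],[0,0.036,0,0,0,0,0.038],[-0.01,0.036,0,0,0,0,0.038]]' 
python3 -m jog '[[-0.02,0.036,0,0,0,0,0.038],[-0.024,0.036,0,0,0,0,0.038],[-0.024,0.036,0,0,0,0,0.038],[-0.024,0.036,0,0,0,0,0.038],[-0.024,0.036,0,0,0,0,0.038]]'
python3 -m jog '[[-0.023,0.036,0,0,0,-0.022,0.038],[0,0,0.005,0,0,0,0.038],[0,0,0.01,0,0,0,0.038],[0,0,0.01,0,0,0,0.038],[0,0,0,0,0,0,0.038]]'
python3 - <<'E'
from h import *
st();snap("wrist","w3");snap("scene","s3");snap("top","t3")
a=cv2.imread('pics/w3.png')[60:390,220:440]
b=cv2.imread('pics/s3.png')[110:240,230:400]
cv2.imwrite('pics/m3.png',np.hstack([cv2.resize(a,(400,600),interpolation=2),cv2.resize(cv2.copyMakeBorder(cv2.resize(b,None,fx=2.35,fy=2.35,interpolation=2),0,295,0,1,0),(400,600))]))
E
```

```text
time_s: 4.5
eef_pos: [432.8, -116.4, 102.0]
ee_rot: [0.001, -0.044, 0.999, -0.0]
force: [-0.0, -0.8, -3.7]
grip_width: 0.512
grip_force: 61.6
time_s: 5.0
eef_pos: [533.0, 74.9, 101.7]
ee_rot: [0.0, -0.046, 0.999, -0.0]
force: [0.8, -0.6, -2.8]
grip_width: 0.504
grip_force: 61.6
time_s: 5.5
eef_pos: [550.8, 109.9, 74.1]
ee_rot: [-0.002, -0.056, 0.998, 0.0]
force: [-0.2, 0.2, -3.8]
grip_width: 0.509
grip_force: 61.8
t 5.5 pos [550.8 109.9  74.1] tool x [-0.994 -0.111  0.003] y [-0.111  0.994  0.   ] z [-0.003 -0.    -1.   ] F [-0.2  0.2 -3.8] w 0.509 gf 61.79137832019478 q6 [-0.01  0.58  1.57 -0.    0.99 -1.69]
```

View pics/m3.png

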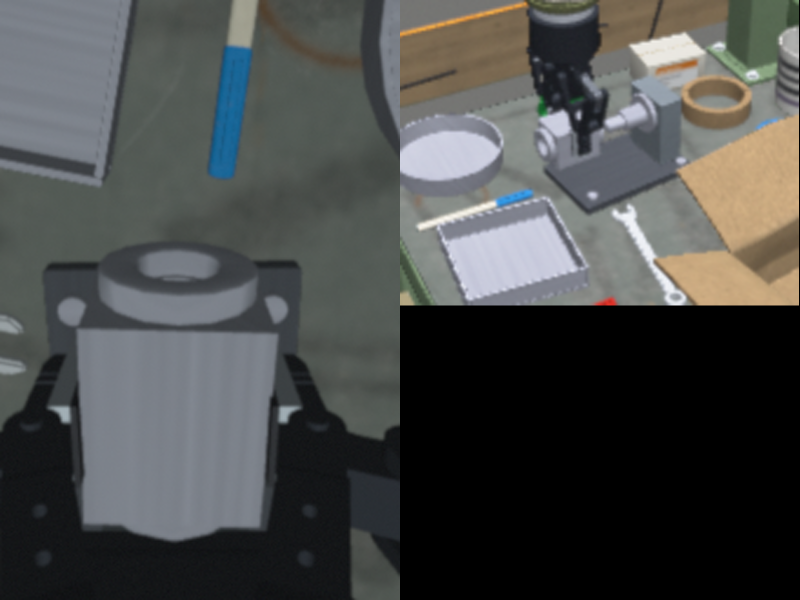

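The sleeve is held squarely, with its top-face corners at (78,330), (277,332), (83,527) and (268,527) in the left crop. The pin's nose is just ahead of it. I'll fit the held pose against the stand.

```bash
cat > held.py <<'E'
from h import *
from scipy.optimize import least_squares
def held(npz,o):
    d=np.load(npz);c=eyes.calibration("wrist");c["cam_to_world"]=d["M"]
    Q=np.array([(-27,-22,22),(-27,22,22),(27,-22,22),(27,22,22)],float)
    def r(p):
        Rm=R.from_euler("ZY",[p[3],p[4]]).as_matrix();return np.concatenate([proj(c,Rm@q+p[:3])-k for q,k in zip(Q,o)])
    s=least_squares(r,[550,110,72,.1,0]);print("mid",s.x.round(3),"res",r(s.x).round(1));return c
if __name__=="__main__":
    f=lambda o:np.array(o)/1.818+[220,60]-.25
    c=held('pics/w3.npz',f([(78,330),(277,332),(83,527),(268,527)]))
    for q in((45,265),(300,262)):print("plate corner",unproj(c,*f(q),12))
    a=.1127
    for s in(-50,50):print("expected",633.9-95*np.cos(a)-s*np.sin(a),119.4-95*np.sin(a)+s*np.cos(a))
E
python3 held.py
```

```text
mid [ 5.49448e+02  1.10667e+02  7.84330e+01  1.04000e-01 -6.00000e-03] res [-0.9 -0.2  0.9 -0.5  2.1  0.1 -2.1  0.7]
plate corner [544.35229701  59.99757896  12.        ]
plate corner [532.39506308 156.40973556  12.        ]
expected 545.1257519209712 59.033346307724955
expected 533.879594031039 158.39895370140374
```

```bash
python3 -m jog '[[0,0,0.0045,0,0,0,0.038],[0,0,0,0,0,0,0.038],[-0.01,0,0,0,0,0,0.038],[-0.008,0,0,0,0,0,0.038],[0,0,0,0,0,0,0.038]]' 
python3 -m jog '[[-0.004,0,0,0,0,0,0.038],[-0.004,0,0,0,0,0,0.038],[-0.004,0,0,0,0,0,0.038],[0,0,0,0,0,0,0.038]]'
python3 -c 'from h import *;st()'
```

```text
time_s: 6.15
eef_pos: [570.7, 113.0, 71.3]
ee_rot: [0.0, -0.057, 0.998, -0.0]
force: [-0.6, -1.2, -3.6]
grip_width: 0.506
grip_force: 61.8
time_s: 6.55
eef_pos: [582.2, 114.4, 71.2]
ee_rot: [0.0, -0.057, 0.998, -0.0]
force: [-0.7, -0.2, -3.4]
grip_width: 0.508
grip_force: 61.8
t 6.55 pos [582.2 114.4  71.2] tool x [-0.994 -0.113 -0.   ] y [-0.113  0.994 -0.   ] z [ 0. -0. -1.] F [-0.7 -0.2 -3.4] w 0.508 gf 61.81822746992111 q6 [-0.    0.64  1.47 -0.    1.03 -1.69]
```

```bash
python3 -m jog '[[-0.003,0,0,0,0,0,0.038],[-0.003,0,0,0,0,0,0.038],[-0.003,0,0,0,0,0,0.038],[0,0,0,0,0,0,0.038]]' 
python3 -m jog '[[-0.003,0,0,0,0,0,0.038],[0,0,0,0,0,0,0.038]]'
python3 -m jog '[[-0.003,0,0,0,0,0,0.038],[0,0,0,0,0,0,0.038]]'
```

```text
time_s: 6.95
eef_pos: [587.4, 115.1, 70.6]
ee_rot: [-0.005, -0.057, 0.998, -0.0]
force: [-19.5, -4.4, 5.8]
grip_width: 0.509
grip_force: 62.9
time_s: 7.15
eef_pos: [587.6, 115.2, 70.5]
ee_rot: [-0.009, -0.057, 0.998, -0.001]
force: [-36.8, -7.7, 17.6]
grip_width: 0.51
grip_force: 64.2
time_s: 7.35
eef_pos: [588.2, 115.3, 69.8]
ee_rot: [-0.013, -0.057, 0.998, -0.001]
force: [-50.6, -10.2, 20.5]
grip_width: 0.507
grip_force: 60.2
```

Contact came at TCP x≈587.5 and the force rose to 50 N without advance. This is the step, and its bore looks narrow, so it is sleeve_a and goes in the round pan. Backing off.

```bash
python3 -m jog '[[0.01,0,0,0,0,0,0.038],[0.01,0,0,0,0,0,0.038],[0.02,0,0,0,0,0,0.038],[0.02,0,0,0,0,0,0.038],[0,0,-0.03,0,0,0,0.038]]'
python3 - <<'E'
from h import *
st();snap("wrist","w4")
d=np.load('pics/w1.npz');c=eyes.calibration("wrist");c["cam_to_world"]=d["M"]
# segment pan via rim: hough on w1 & model check
for u,v in((337,50),(461,45),(392,117)):print("panrim",unproj(c,u,v,28))
for u,v in((150,-5),(157,107),(268,116),(272,-5)):print("tray",unproj(c,u,v,28))
t=cam("top")
for P in((439,228,28),(439+70,228,28),(439-70,228,28),(439,298,28),(439,158,28)):print(proj(t,P).round(0))
for u,v in((48,412),(197,410),(122,340),(124,487)):print("top pan",unproj(t,170+u/3,110+v/3,28))
for u,v in((282,338),(417,348),(406,487),(268,475)):print("top tray",unproj(t,170+u/3,110+v/3,28))
E
```

```text
time_s: 7.85
eef_pos: [533.2, 109.3, 98.2]
ee_rot: [-0.005, -0.057, 0.998, 0.0]
force: [0.8, -0.7, -4.4]
grip_width: 0.506
grip_force: 62.0
t 7.85 pos [533.2 109.3  98.2] tool x [-0.994 -0.113  0.009] y [-0.113  0.994  0.001] z [-0.01  0.   -1.  ] F [ 0.8 -0.7 -4.4] w 0.506 gf 61.98086237447569 q6 [-0.01  0.51  1.61 -0.    1.03 -1.7 ]
panrim [435.56114083 162.96835363  28.        ]
panrim [430.38458765 299.78253742  28.        ]
panrim [507.32584067 229.91718335  28.        ]
tray [383.3731689  -35.47842282  28.        ]
tray [496.36924523 -46.90852596  28.        ]
tray [506.38814157  82.92679558  28.        ]
tray [383.20849765  93.17402222  28.        ]
[211. 247.]
[212. 222.]
[211. 272.]
[186. 247.]
[236. 247.]
top pan [438.47564135 298.51461471  28.        ]
top pan [440.01497138 158.64234309  28.        ]
top pan [506.38983786 230.64761249  28.        ]
top pan [368.20181017 225.68914954  28.        ]
top tray [508.118816    79.14573941  28.        ]
top tray [498.41584615 -49.38016608  28.        ]
top tray [367.2038446  -38.84920295  28.        ]
top tray [378.88099294  91.05304397  28.        ]
```

```bash
python3 -m jog '[[0.02,0.03,0,0,0,0,0.038],[0.02,0.035,0,0,0,0,0.038],[0.02,0.035,0,0,0,0,0.038],[0.02,0.03,0,0,0,0,0.038],[0,0,0.02,0,0,0,0.038]]' 
python3 -m jog '[[0,0,0.02,0,0,0,0.038],[0,0,0.018,0,0,0,0.038],[0,0,0.008,0,0,0,0.038],[0,0,0,0,0,0,0.038],[0,0,0,0,0,0,0.038]]' 
python3 -c 'from h import *;st()'
```

```text
time_s: 8.4
eef_pos: [442.1, 232.5, 82.8]
ee_rot: [0.002, -0.059, 0.998, 0.001]
force: [0.1, 0.1, -4.0]
grip_width: 0.508
grip_force: 62.5
time_s: 8.9
eef_pos: [443.6, 229.5, 35.8]
ee_rot: [0.001, -0.057, 0.998, 0.0]
force: [0.4, 0.3, -4.2]
grip_width: 0.502
grip_force: 62.3
t 8.9 pos [443.6 229.5  35.8] tool x [-0.994 -0.113 -0.001] y [-0.113  0.994  0.   ] z [ 0.001  0.    -1.   ] F [ 0.4  0.3 -4.2] w 0.502 gf 62.28190853144042 q6 [ 0.24  0.53  1.79  0.    0.82 -1.44]
```

```bash
python3 -m jog '[[0.004,0,0.005,0,0,0,0.038],[0,0,0.003,0,0,0,0.038],[0,0,0,0,0,0,0.038]]' 
python3 -m jog '[[0,0,0.003,0,0,0,0.038],[0,0,0,0,0,0,0.038]]' 
python3 -m jog '[[0,0,0.002,0,0,0,0.038],[0,0,0,0,0,0,0.038]]'
```

```text
time_s: 9.2
eef_pos: [438.7, 228.9, 27.0]
ee_rot: [-0.0, -0.057, 0.998, -0.0]
force: [0.5, -0.7, -2.7]
grip_width: 0.505
grip_force: 62.3
time_s: 9.4
eef_pos: [438.9, 228.9, 24.0]
ee_rot: [-0.0, -0.057, 0.998, -0.0]
force: [-0.3, -0.1, -2.9]
grip_width: 0.505
grip_force: 62.3
time_s: 9.6
eef_pos: [439.2, 229.0, 23.5]
ee_rot: [0.0, -0.057, 0.998, -0.0]
force: [-5.1, -1.6, 13.5]
grip_width: 0.507
grip_force: 64.2
```

Touched down at TCP z≈23.5 as predicted. Releasing, lifting and returning over the turntable.

```bash
python3 -m jog '[[0,0,-0.001,0,0,0,0.045],[0,0,0,0,0,0,0.05],[0,0,0,0,0,0,0.058],[0,0,0,0,0,0,0.062],[0,0,0,0,0,0,0.062]]' 20
python3 -m jog '[[0,0,-0.02,0,0,0,0.062],[0,0,-0.04,0,0,0,0.065],[0,0,-0.04,0,0,0,0.07],[0,0,-0.04,0,0,0,0.07],[0,-0.03,-0.02,0,0,0,0.07]]' 
python3 -m jog '[[-0.005,-0.045,0,0,0,0,0.07],[-0.005,-0.045,0,0,0,0,0.07],[-0.005,-0.045,0,0,0,0,0.07],[-0.005,-0.045,0,0,0,0,0.07],[-0.005,-0.045,0,0,0,0,0.07]]' >/dev/null
python3 -m jog '[[0.02,-0.045,0,0,0,0,0.07],[0.02,-0.045,0,0,0,0,0.07],[0.02,-0.045,0,0,0,0,0.07],[0.02,-0.045,0,0,0,0,0.07],[0,-0.03,0,0,0,0,0.07]]' 
python3 -m jog '[[0,0,0,0,0,0,0.07],[0,0,0,0,0,0,0.07]]'
python3 - <<'E'
from h import *
st();_,b=snap("scene","s5");_,a=snap("wrist","w5")
a=a[120:300,200:440];b=b[110:240,190:400]
cv2.imwrite('pics/m5.png',cv2.cvtColor(np.vstack([cv2.resize(a,(480,360),interpolation=2),cv2.resize(b,(480,236),interpolation=2)]),4))
E
```

```text
time_s: 10.1
eef_pos: [439.0, 229.0, 23.1]
ee_rot: [-0.0, -0.057, 0.998, -0.0]
force: [1.0, -0.6, -0.3]
grip_width: 0.727
grip_force: 0.0
time_s: 10.6
eef_pos: [442.9, 200.7, 186.5]
ee_rot: [0.002, -0.058, 0.998, 0.001]
force: [-0.3, 0.2, 0.0]
grip_width: 0.822
grip_force: 0.0
time_s: 11.6
eef_pos: [435.2, -242.0, 183.3]
ee_rot: [-0.0, -0.055, 0.998, -0.0]
force: [0.4, 0.0, -0.3]
grip_width: 0.819
grip_force: 0.0
time_s: 11.8
eef_pos: [436.7, -239.3, 182.9]
ee_rot: [-0.0, -0.056, 0.998, 0.0]
force: [-0.2, 0.9, 0.1]
grip_width: 0.822
grip_force: 0.0
t 11.8 pos [ 436.7 -239.3  182.9] tool x [-0.994 -0.112  0.   ] y [-0.112  0.994  0.001] z [-0.     0.001 -1.   ] F [-0.2  0.9  0.1] w 0.822 gf 0.0 q6 [-0.74  0.31  1.66  0.    1.17 -2.42]
```

View pics/m5.png

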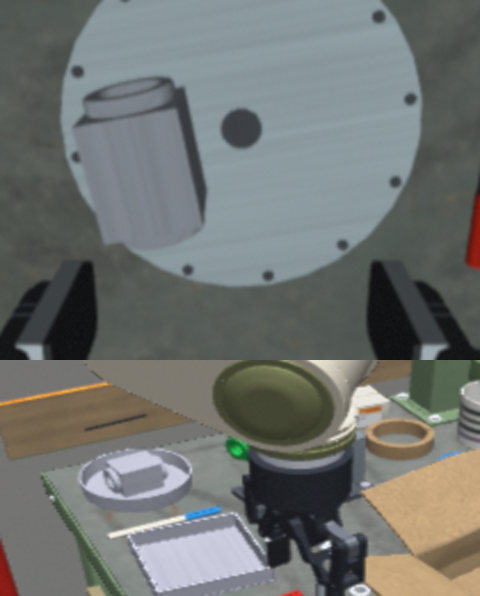

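Sleeve_a lies flat in the pan. The second sleeve's top-face corners in the upper crop are about (76,128), (176,110), (104,243) and (203,222).

Run:
```python
from h import *
from scipy.optimize import least_squares
d=np.load('pics/w5.npz');c=eyes.calibration("wrist");c["cam_to_world"]=d["M"]
Q=[(-27,-22),(-27,22),(27,-22),(27,22)]
o=np.array([(76,128),(176,110),(104,243),(203,222)])/2+[200,120]-.25
def r(p):
    a=p[2];return np.concatenate([proj(c,(p[0]+np.cos(a)*q[0]-np.sin(a)*q[1],p[1]+np.sin(a)*q[0]+np.cos(a)*q[1],79))-k for q,k in zip(Q,o)])
s=least_squares(r,[430,-270,.05]);print(s.x,r(s.x).round(1))
dp=s.x[:2]-sense()["eef_pos"][:2];print(dp, "tool",dp@[-.994,-.112],dp@[-.112,.994])
```

```text
[ 4.47297846e+02 -2.75993863e+02  2.98429918e-01] [-1.7 -0.7  0.7 -1.3  0.7  0.2  0.4  2.2]
[ 10.40547256 -37.71339541] tool -6.119139437184826 -38.65252796278265
```

```bash
python3 -m jog '[[-0.006,-0.0387,0,0,0,0,0.07],[0,0,0.02,0,0,-0.09,0.07],[0,0,0.03,0,0,-0.09,0.07],[0,0,0.02,0,0,0,0.07],[0,0,0,0,0,0,0.07]]' 
python3 -m jog '[[0,0,0.03,0,0,0,0.07],[0,0,0.018,0,0,0,0.07],[0,0,0.013,0,0,0,0.07],[0,0,0,0,0,0,0.07],[0,0,0,0,0,0,0.06]]'
python3 -m jog '[[0,0,0,0,0,0,0.05],[0,0,0,0,0,0,0.038],[0,0,0,0,0,0,0.038],[0,0,0,0,0,0,0.038],[0,0,0,0,0,0,0.038]]' 60
python3 -c 'from h import *;st()'
```

```text
time_s: 12.4
eef_pos: [446.5, -275.1, 111.1]
ee_rot: [-0.002, -0.147, 0.989, 0.002]
force: [0.4, -0.3, 1.5]
grip_width: 0.822
grip_force: 0.0
time_s: 12.9
eef_pos: [447.7, -277.2, 53.3]
ee_rot: [0.0, -0.146, 0.989, -0.001]
force: [-0.3, 0.3, 0.4]
grip_width: 0.707
grip_force: 0.0
time_s: 13.4
eef_pos: [447.7, -277.5, 53.5]
ee_rot: [0.001, -0.146, 0.989, -0.001]
force: [-0.5, 0.8, 6.9]
grip_width: 0.502
grip_force: 61.5
t 13.4 pos [ 447.7 -277.5   53.5] tool x [-0.957 -0.289 -0.001] y [-0.289  0.957 -0.002] z [ 0.002 -0.001 -1.   ] F [-0.5  0.8  6.9] w 0.502 gf 61.54511332511902 q6 [-0.78  0.54  1.7   0.    0.89 -2.64]
```

```bash
python3 -m jog '[[0,0,-0.01,0,0,0,0.038],[0,0,-0.02,0,0,0,0.038],[0,0,-0.02,0,0,0.088,0.038],[0,0,0,0,0,0.088,0.038],[0,0.0375,0,0,0,0,0.038]]' 
python3 -m jog '[[0,0.042,0,0,0,0,0.038],[-0.005,0.042,0,0,0,0,0.038],[-0.015,0.042,0,0,0,0,0.038],[-0.02,0.042,0,0,0,0,0.038],[-0.02,0.042,0,0,0,0,0.038]]'
python3 -m jog '[[-0.025,0.042,0,0,0,0,0.038],[-0.025,0.042,0,0,0,0,0.038],[-0.0375,0.042,0,0,0,0,0.038],[0,0,0.02,0,0,0,0.038],[0,0,0.008,0,0,0,0.038]]'
python3 -m jog '[[0,0,0,0,0,0,0.038],[0,0,0,0,0,0,0.038],[0,0,0,0,0,0,0.038]]'
python3 - <<'E'
from h import *
st();_,a=snap("wrist","w6")
cv2.imwrite('pics/w6c.png',cv2.cvtColor(cv2.resize(a[60:390,220:440],(400,600),interpolation=2),4))
E
```

```text
time_s: 13.9
eef_pos: [443.4, -242.4, 103.4]
ee_rot: [0.001, -0.056, 0.998, -0.002]
force: [0.4, 0.8, -3.6]
grip_width: 0.508
grip_force: 62.5
time_s: 14.4
eef_pos: [477.9, -22.5, 102.9]
ee_rot: [0.0, -0.058, 0.998, -0.0]
force: [0.7, 0.2, -3.6]
grip_width: 0.506
grip_force: 62.5
time_s: 14.9
eef_pos: [545.5, 106.9, 72.9]
ee_rot: [-0.001, -0.06, 0.998, 0.0]
force: [-0.6, -0.1, -3.9]
grip_width: 0.506
grip_force: 62.7
time_s: 15.2
eef_pos: [546.6, 105.3, 75.2]
ee_rot: [0.001, -0.058, 0.998, -0.0]
force: [-0.5, 0.0, -2.8]
grip_width: 0.506
grip_force: 62.7
t 15.2 pos [546.6 105.3  75.2] tool x [-0.993 -0.116 -0.001] y [-0.116  0.993 -0.   ] z [ 0.001 -0.    -1.   ] F [-0.5  0.  -2.8] w 0.506 gf 62.703813314437866 q6 [-0.02  0.56  1.59 -0.    0.98 -1.71]
```

View pics/w6c.png

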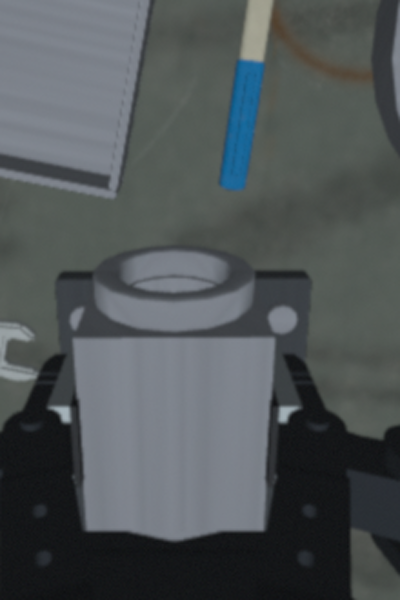

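The crop shows the wide-bore sleeve held squarely, its top-face corners at (75,337), (275,337), (83,530) and (267,530). I'll shift 4.2 mm in +y and lower it to pin height.

```bash
python3 -m jog '[[-0.005,0.0042,0.0065,0,0,0.003,0.038],[0,0,0,0,0,0,0.038],[0,0,0,0,0,0,0.038]]'
python3 -m jog '[[-0.01,0,0,0,0,0,0.038],[-0.01,0,0,0,0,0,0.038],[-0.005,0,0,0,0,0,0.038],[0,0,0,0,0,0,0.038],[0,0,0,0,0,0,0.038]]'
python3 - <<'E'
from h import *
st();x,y,_=sense()["eef_pos"];print("lat err",(y-(121.408-(652.04-x)*np.tan(.1127)))*np.cos(.1127))
from held import held
held('pics/w6.npz',np.array([(75,337),(275,337),(83,530),(267,530)])/1.818+[220,60]-.25)
E
```

```text
time_s: 15.55
eef_pos: [550.8, 110.8, 67.5]
ee_rot: [-0.0, -0.057, 0.998, 0.0]
force: [-0.6, -0.2, -2.5]
grip_width: 0.509
grip_force: 62.7
time_s: 16.05
eef_pos: [575.3, 113.6, 67.6]
ee_rot: [-0.0, -0.057, 0.998, 0.0]
force: [-0.2, 0.9, -3.4]
grip_width: 0.508
grip_force: 62.8
t 16.05 pos [575.3 113.6  67.6] tool x [-0.993 -0.114  0.001] y [-0.114  0.993  0.   ] z [-0.001 -0.    -1.   ] F [-0.2  0.9 -3.4] w 0.508 gf 62.80172824859619 q6 [-0.    0.63  1.5  -0.    1.01 -1.69]
lat err 0.8495487704473663
mid [5.45937e+02 1.05712e+02 7.98250e+01 1.16000e-01 7.00000e-03] res [-0.9 -0.3  0.9 -0.3  2.   0.4 -2.   0.4]
```

```bash
python3 -m jog '[[0,-0.0008,-0.0012,0,0,0,0.038],[-0.005,0,0,0,0,0,0.038],[-0.004,0,0,0,0,0,0.038],[0,0,0,0,0,0,0.038]]'
python3 -m jog '[[-0.003,0,0,0,0,0,0.038],[-0.002,0,0,0,0,0,0.038],[0,0,0,0,0,0,0.038]]'
python3 -m jog '[[-0.002,0,0,0,0,0,0.038],[-0.002,0,0,0,0,0,0.038],[0,0,0,0,0,0,0.038]]'
python3 -c 'from h import *;st()'
```

```text
time_s: 16.45
eef_pos: [585.3, 113.8, 69.0]
ee_rot: [0.0, -0.057, 0.998, -0.0]
force: [-0.0, 0.3, -4.1]
grip_width: 0.506
grip_force: 62.8
time_s: 16.75
eef_pos: [589.9, 114.4, 68.9]
ee_rot: [0.0, -0.057, 0.998, 0.0]
force: [0.2, -0.6, -3.3]
grip_width: 0.504
grip_force: 62.8
time_s: 17.05
eef_pos: [593.9, 114.8, 68.9]
ee_rot: [0.0, -0.057, 0.998, -0.0]
force: [-0.0, 0.8, -3.5]
grip_width: 0.509
grip_force: 62.8
t 17.05 pos [593.9 114.8  68.9] tool x [-0.993 -0.114 -0.   ] y [-0.114  0.993 -0.   ] z [ 0. -0. -1.] F [-0.   0.8 -3.5] w 0.509 gf 62.804439067840576 q6 [-0.    0.66  1.44 -0.    1.04 -1.69]
```

```bash
python3 -m jog '[[-0.003,0,0,0,0,0,0.038],[-0.003,0,0,0,0,0,0.038],[-0.002,0,0,0,0,0,0.038],[0,0,0,0,0,0,0.038]]'
python3 -m jog '[[-0.003,0,0,0,0,0,0.038],[-0.003,0,0,0,0,0,0.038],[-0.002,0,0,0,0,0,0.038],[0,0,0,0,0,0,0.038]]'
```

```text
time_s: 17.45
eef_pos: [601.9, 115.8, 68.8]
ee_rot: [0.0, -0.057, 0.998, -0.0]
force: [-0.3, 0.2, -2.9]
grip_width: 0.506
grip_force: 62.8
time_s: 17.85
eef_pos: [609.8, 116.7, 68.9]
ee_rot: [0.0, -0.057, 0.998, 0.0]
force: [-0.7, -0.1, -3.6]
grip_width: 0.509
grip_force: 62.8
```

```bash
python3 -m jog '[[-0.003,0,0,0,0,0,0.038],[-0.002,0,0,0,0,0,0.038],[0,0,0,0,0,0,0.038]]'
python3 -m jog '[[-0.003,0,0,0,0,0,0.038],[-0.002,0,0,0,0,0,0.038],[0,0,0,0,0,0,0.038]]'
python3 -m jog '[[-0.002,0,0,0,0,0,0.038],[0,0,0,0,0,0,0.038],[0,0,0,0,0,0,0.038]]'
```

```text
time_s: 18.15
eef_pos: [613.8, 117.1, 68.8]
ee_rot: [-0.001, -0.057, 0.998, -0.0]
force: [-4.5, -1.4, -0.9]
grip_width: 0.51
grip_force: 63.2
time_s: 18.45
eef_pos: [614.0, 117.2, 68.3]
ee_rot: [-0.008, -0.058, 0.998, -0.001]
force: [-36.1, -8.4, 14.4]
grip_width: 0.506
grip_force: 65.0
time_s: 18.75
eef_pos: [614.2, 117.3, 68.2]
ee_rot: [-0.011, -0.058, 0.998, -0.001]
force: [-46.6, -10.0, 19.8]
grip_width: 0.503
grip_force: 65.7
```

Contact with the shoulder, 26.5 mm beyond the step stop, so it is fully home. Withdrawing and moving to the square tray.

```bash
python3 -m jog '[[0.01,0,0,0,0,0,0.038],[0.015,0,0,0,0,0,0.038],[0.02,0,0,0,0,0,0.038],[0.02,0,0,0,0,0,0.038],[0.018,0,0,0,0,0,0.038]]'
python3 -m jog '[[0,0,0,0,0,0,0.038],[0,0,-0.015,0,0,0,0.038],[0,0,-0.015,0,0,0,0.038],[0,0,0,0,0,0,0.038]]'
python3 - <<'E'
from h import *
st();p=sense()["eef_pos"];d=np.array([438,20.5])-p[:2];print(d@[-.993,-.114],d@[-.114,.993])
E
```

```text
time_s: 19.25
eef_pos: [538.3, 108.5, 69.0]
ee_rot: [0.0, -0.057, 0.998, -0.0]
force: [-0.3, 1.3, -3.7]
grip_width: 0.505
grip_force: 63.0
time_s: 19.65
eef_pos: [540.7, 108.6, 100.8]
ee_rot: [0.002, -0.057, 0.998, -0.0]
force: [-0.3, -0.0, -3.4]
grip_width: 0.508
grip_force: 63.1
t 19.65 pos [540.7 108.6 100.8] tool x [-0.993 -0.114 -0.004] y [-0.114  0.993 -0.001] z [ 0.005 -0.    -1.   ] F [-0.3 -0.  -3.4] w 0.508 gf 63.11698794364929 q6 [-0.01  0.52  1.59  0.    1.03 -1.7 ]
112.0388057166739 -75.77317637905543
```

```bash
python3 -m jog '[[0.037,-0.025,0,0,0,0,0.038],[0.038,-0.026,0,0,0,0,0.038],[0.037,-0.025,0,0,0,0,0.038],[0,0,0.025,0,0,0,0.038],[0,0,0.025,0,0,0,0.038]]'
python3 -m jog '[[0,0,0.015,0,0,0,0.038],[0,0,0,0,0,0,0.038],[0,0,0,0,0,0,0.038]]'
python3 -c 'from h import *;st()'
```

```text
time_s: 20.15
eef_pos: [436.7, 19.4, 48.6]
ee_rot: [0.001, -0.056, 0.998, -0.0]
force: [1.3, 0.1, -4.3]
grip_width: 0.502
grip_force: 63.1
time_s: 20.45
eef_pos: [436.8, 20.2, 34.0]
ee_rot: [0.0, -0.057, 0.998, -0.0]
force: [0.6, 0.1, -3.0]
grip_width: 0.509
grip_force: 62.9
t 20.45 pos [436.8  20.2  34. ] tool x [-0.993 -0.114 -0.   ] y [-0.114  0.993 -0.   ] z [ 0. -0. -1.] F [ 0.6  0.1 -3. ] w 0.509 gf 62.90257751941681 q6 [-0.22  0.43  1.97  0.    0.73 -1.91]
```

```bash
python3 -m jog '[[0,0,0.005,0,0,0,0.038],[0,0,0.004,0,0,0,0.038],[0,0,0,0,0,0,0.038]]' 
python3 -m jog '[[0,0,0.003,0,0,0,0.038],[0,0,0,0,0,0,0.038],[0,0,0,0,0,0,0.038]]'
```

```text
time_s: 20.75
eef_pos: [436.3, 20.3, 24.7]
ee_rot: [-0.0, -0.057, 0.998, 0.0]
force: [-0.8, 0.1, -3.5]
grip_width: 0.512
grip_force: 63.0
time_s: 21.05
eef_pos: [436.4, 20.3, 21.9]
ee_rot: [-0.0, -0.057, 0.998, -0.0]
force: [-0.0, 1.0, -3.9]
grip_width: 0.509
grip_force: 63.2
```

```bash
python3 -m jog '[[0,0,0.001,0,0,0,0.038],[0,0,0,0,0,0,0.038]]' 
python3 -m jog '[[0,0,0.0015,0,0,0,0.038],[0,0,0,0,0,0,0.038]]'
```

```text
time_s: 21.25
eef_pos: [436.7, 20.3, 21.6]
ee_rot: [0.0, -0.057, 0.998, -0.0]
force: [-1.5, 1.4, 6.3]
grip_width: 0.505
grip_force: 64.3
time_s: 21.45
eef_pos: [437.0, 20.4, 21.3]
ee_rot: [0.001, -0.057, 0.998, -0.0]
force: [-7.2, 3.1, 28.1]
grip_width: 0.509
grip_force: 66.9
```

Touched the tray floor. Releasing and lifting clear.

```bash
python3 -m jog '[[0,0,-0.0015,0,0,0,0.043],[0,0,0,0,0,0,0.05],[0,0,0,0,0,0,0.058],[0,0,0,0,0,0,0.062],[0,0,0,0,0,0,0.062]]' 20
python3 -m jog '[[0,0,-0.02,0,0,0,0.062],[0,0,-0.04,0,0,0,0.062],[0,0,-0.04,0,0,0,0.062],[0,0,-0.04,0,0,0,0.062],[0,-0.03,-0.02,0,0,0,0.062]]' 
python3 -m jog '[[0,-0.04,0,0,0,0,0.062],[0,-0.04,0,0,0,0,0.062],[0,-0.04,0,0,0,0,0.062],[0,0,0,0,0,0,0.062]]'
python3 - <<'E'
from h import *
_,b=snap("scene","s7");_,a=snap("wrist","w7")
cv2.imwrite('pics/m7.png',cv2.cvtColor(np.hstack([cv2.resize(a,(400,250),interpolation=3),cv2.resize(b[120:300,200:400],(278,250),interpolation=2)]),4))
E
```

```text
time_s: 21.95
eef_pos: [436.4, 20.3, 20.8]
ee_rot: [-0.0, -0.057, 0.998, 0.0]
force: [0.1, -0.3, 0.0]
grip_width: 0.724
grip_force: 0.0
time_s: 22.45
eef_pos: [440.3, -8.3, 184.1]
ee_rot: [0.002, -0.059, 0.998, -0.0]
force: [1.7, -0.2, -1.4]
grip_width: 0.726
grip_force: 0.0
time_s: 22.85
eef_pos: [453.8, -132.4, 180.7]
ee_rot: [0.0, -0.055, 0.998, -0.001]
force: [-0.7, 0.4, -0.3]
grip_width: 0.725
grip_force: 0.0
```

View pics/m7.png

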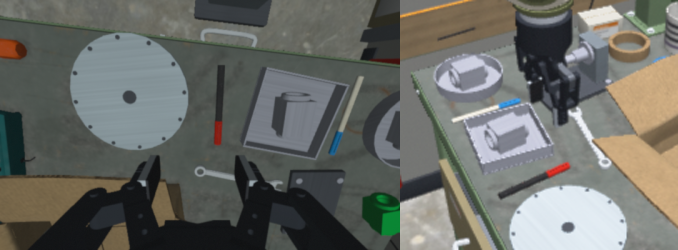

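Both sleeves lie flat in their trays: the wide one centred in the square tray at about (293,115) in the left picture, the narrow one in the pan at (467,70) on the right. The bystanders have not moved and the robot is clear.

```bash
python3 -c 'from rig import finish_job;print(finish_job())'
```

```text
the job is handed in; nothing more can be done
None
```

Job handed in at about 23 s: the narrow sleeve (stopped at the step) lies flat in the round pan, the wide sleeve (fully home) lies flat in the square tray, and the marker, pen and spanner look unmoved in the last picture; no verdict came back.

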